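# Run down the wide strap reel

### The arm

A 6-joint arm with a two-finger parallel gripper is mounted at the origin on a cart in front of the work surface, level with it; the furniture and walls round the work are solid. World frame = base frame: x ahead of the robot, y to its left, z up, the work surface at z = 0. Lengths are in mm, angles in rad, forces in N, time in s.
With the tool pointing down it reaches from about 275 to 750 mm from the base axis. Payload 10.2 kg.
Tool frame: the origin (TCP) lies midway between the tips of the shut fingers; the grasp point (between the pads) lies 19 mm behind it; z points along the fingers, y is the line along which they close (so a half turn about z gives the same grasp; the last joint's range is limited). The gripper opens to 85 mm and grips with 20 to 120 N. Pads are 22 mm wide; open, the fingers measure 114 mm over their backs; the gripper's body (76 mm by 85 mm) begins 54 mm behind the grasp point. The pads swing forward as they close: fully open they stand 13 mm farther back than shut.
Start: joints at [-1.375, 0.313, 1.498, -0, 1.331, -0.223], TCP at [213.487, -479.64, 231.294] pointing down, gripper open.
Joint ranges: [-2.94, 2.94], [-0.97, 2.17], [0.19, 2.56], [-1.23, 4.37], [0.02, 3.11], [-2.88, 2.88]. Speed limits (rad/s): [2.39, 2.39, 3.01, 3.14, 3.14, 3.14].

### API

Orientations are given as a unit quaternion [w, x, y, z].
In Python, from rig import sense, capture, finish_job, find_in, place_of gives the robot as it stands. The module is installed in compiled form; this text tells all that it offers.
- The arm moves only by the shell command python3 -m jog 'ROWS' [FORCE]. ROWS is JSON, a list of rows, each an object of numbers: "tx", "ty", "tz": the shift along the tool's x, y, z in mm; "ax", "ay", "az": the turn, a rotation vector about the tool's x, y, z in rad; "jaw": the closure, from -1 (fully open) to 1 (shut), so that 0 is half open. In form: [{"tx": .., "ty": .., "tz": .., "ax": .., "ay": .., "az": .., "jaw": ..}, ...]. A call has 1 to 5 rows; each row shifts and turns the commanded pose from where the row before left it, along the tool's axes as they then stand; what a row does not reach is not made up. A row lasts 1/8 s, in which the tool goes at most 62.5 mm and 10.7 degrees, less where a joint would pass 70% of its speed; a pose out of reach is approached as far as the arm can. A call with a gripper value outside its range is refused whole. The fingers move at their own pace and stop on an object; FORCE is the grip in N (left out, the last holds). Time passes only in rows, so rows that do not move let the fingers close. It gives the time, the measured TCP pose, the force, the opening and the grip force at its end, in the units of the state.
- sense(): the state, without advancing time (a new reading comes with each control period).
- capture(name): name is "scene" or "side" or "wrist"; returns a dict with "color" (480x640x3 uint8, red, green, blue), "depth" (480x640 float32, mm along the optical axis (not along the pixel's ray), 0 where there is no reading), "fx", "fy", "cx", "cy" (pixels), "camera_from_world" (4x4, takes a point from world to camera coordinates); the wrist camera has in their place "mount" (4x4, takes a point from camera to tool coordinates, whose origin is the TCP and whose axes are the flange's). Camera axes: x right, y up, looking along -z (the intrinsics and any distortion apply to the point x, -y, -z); pixel columns grow to the right and rows downward; lengths in mm; the calibration is good to about 2 mm. A picture is of the moment at which its call begins: read the wrist's pose just before it.
- finish_job(): hands the job in; it is judged then, once.
Trained networks look in the newest picture that a camera, given by its name, has taken for a name from the list of things; names that differ only in an ending like _2 or _b are one class to them, and where a whole thing is asked for, a point or a joint stands for the part that bears it (a point fixed in the world has none). Each returns a list of dicts, best first, with "conf" (0 to 1); they miss things now and then, are a little off and sometimes report something else, mostly with a low value. They report only what shows in the picture. A call takes as long as a camera call.
- find_in(query, camera): "centre" ([column, row] in pixels, amid what is visible of it).
- place_of(query, camera): "centre" ([column, row] in pixels: a listed point, or the origin of a listed thing).
The state is a dict: "time_s": time; "joints": joint angles; "dq": joint speeds; "tau": joint torques, N m; "eef_pos": TCP position; "ee_rot": TCP orientation; "force": force on the tool from outside, world axes, zero at the start; "wrist_torque": the same for the moment, N m; "grip_width": opening from 0.0 (shut) to 1.0 (fully open); "grip_force": force on a finger pad.
Only numpy, scipy, OpenCV 4.12 (cv2) and the standard library are available. Lean on these libraries where they do the work, as an engineer would, in place of code of your own. Each camera call takes 0.05 s, during which the arm holds its last target. There are 200 camera calls.

### The job

Two empty spring-return strap reels stand bolted to the bench, both still wound up and held by a pawl in their toothed wheel. Run down the one with the wide drum before new strap is loaded: lift its pawl clear of the toothed wheel by the upright finger tab and hold it up while the drum turns back on its own, until the drum's crank has come to lie on its rest and the drum stands still; then lower the pawl or let it drop back between the teeth and let go. Do not lift the pawl of the reel with the narrow drum.

Things in the scene. Friction and masses are not known exactly. Their poses are not given: they have to be found in the camera images.
- wide_reel: strap reel, bolted down: grey base plate 180 mm deep, aluminium drum 90 mm wide and 90 mm across; origin on the bench below mid-drum, y along shaft (75 mm up), x to the rear. Dark toothed wheel (84 mm across) at the drum's +y end, 50 mm crank with black grip at the -y end. The pawl, a 10 mm steel bar, lies over the wheel from a hinge behind it to an upright tab in front.
- wide_reel_tab (a point): middle of the pawl's finger tab: flat upright steel block 14 mm thick (y), 26 mm along x; 151 mm above the bench with pawl down, 18 mm below the tab's top. Highest part of the reel; sides free down to 22 mm below this point. Axes with pawl down: z up, y along hinge and shaft (pinch along y), x to the rear. Hinge axis (parallel to y): 130 mm along +x, 36 mm down. Yaw varies 20 degrees.
- wide_reel_pawl (a joint): angle of the wide reel's pawl, rad: 0 = fully down between two teeth, grows as the tab is lifted, at most 0.8. Clear of the teeth above about 0.13 (tab 17 mm up); 0.2 to 0.3 (tab 26 to 39 mm up) is a good lift. Lifting takes under 3 N; it falls back by its own weight.
- wide_reel_drum (a joint): angle of the wide drum, rad: 0 = run down, crank to the rear on its rest; positive = wound (starts at about 1.7 to 5, crank above, in front or below). With the pawl up its spring turns it back, damped, at about 1 rad/s (1.5 to 6 s in all); it stops at 0, where the pawl drops freely between teeth. A pawl let down early catches the next of 10 teeth.
- narrow_reel_pawl (a joint): pawl angle of the other reel, alike but with a drum only 36 mm wide, rad: 0 = down between two teeth; leave it alone.

How it is judged:
By the outcome, as a careful person would: the job done as asked, in the order asked, and still so for the second after the job is handed in, with the robot touching nothing.
It also fails if it takes over 40 s, if anything falls off the work surface, if the arm or the gripper's body presses on something with over 40 N, if the wrist force passes 120 N, or if a joint passes its speed limit or range.

## Working session

There is one attempt and no reset: what is moved stays moved. The work goes in short steps, Python scripts to look and compute and a shell command to move; the robot and the scene stay as the last step left them, time stands still between calls to the robot, and variables do not carry over. Pictures are saved under pics/ and viewed, at most 10 in all, crops included, and the job is handed in when it is done.

```bash
mkdir -p pics; cat > h.py <<'E'
import numpy as np, cv2
from rig import *
from scipy.spatial.transform import Rotation as R
def rot(s): q=s["ee_rot"]; return R.from_quat([q[1],q[2],q[3],q[0]]).as_matrix()
def shot(cam):
    s=sense(); c=capture(cam)
    if "mount" in c:
        T=np.eye(4);T[:3,:3]=rot(s);T[:3,3]=s["eef_pos"]; W=T@np.array(c["mount"])
    else: W=np.linalg.inv(np.array(c["camera_from_world"]))
    c["W"]=W; return c
def world(c,u,v,d=None):
    u=np.asarray(u,float);v=np.asarray(v,float)
    if d is None: d=c["depth"][v.astype(int),u.astype(int)]
    p=np.stack([(u-c["cx"])/c["fx"]*d,-(v-c["cy"])/c["fy"]*d,-d],-1)
    return p@c["W"][:3,:3].T+c["W"][:3,3]
def atz(c,u,v,z):
    a=c["W"][:3,3]; b=world(c,u,v,1.0)-a; return a+b*(z-a[2])/b[2]
E
python3 - <<'E'
from h import *
s=sense();print(s["time_s"],s["eef_pos"],s["ee_rot"],s["grip_width"])
for cam in ("scene","side","wrist"):
    c=shot(cam); cv2.imwrite(f"pics/{cam}1.png",c["color"][:,:,::-1])
    print(cam,c["W"][:3,3].round(),c.get("distortion"),[k for k in c])
    for q in ("wide_reel","wide_reel_tab","wide_reel_drum","narrow_reel_pawl"):
        for f in (find_in,place_of):
            for r in f(q,cam)[:2]:
                u,v=r["centre"]
                if 0<=u<640 and 0<=v<480: print(q,f.__name__,r["conf"],np.round(r["centre"]),world(c,u,v).round(), atz(c,u,v,151).round())
E
```

```text
0.0 [ 213.43649748 -479.36721579  230.72265268] [-6.71935759e-04  9.78156632e-01  2.07868111e-01  8.05952028e-06] 0.9994171048980963
scene [-59. 599. 610.] None ['color', 'depth', 'fx', 'fy', 'cx', 'cy', 'camera_from_world', 'W']
wide_reel call 0.78 [269. 316.] [502. 214.  63.] [412. 276. 151.]
wide_reel call 0.61 [415. 214.] [ 536. -236.  106.] [ 483. -162.  151.]
wide_reel call 0.58 [275. 324.] [532. 181.   7.] [391. 281. 151.]
wide_reel_tab call 0.83 [262. 288.] [481. 238. 147.] [476. 241. 151.]
wide_reel_tab call 0.82 [272. 288.] [459. 235. 157.] [467. 230. 151.]
wide_reel_drum call 0.59 [268. 298.] [471. 235. 130.] [448. 251. 151.]Traceback (most recent call last):
  File "<stdin>", line 8, in <module>
ValueError: it knows: wide_reel, wide_reel_tab
```

```bash
python3 - <<'E'
from h import *
for cam in ("scene","side"):
    c=shot(cam); cv2.imwrite(f"pics/{cam}1.png",c["color"][:,:,::-1])
    print(cam,c["W"][:3,3].round())
    for q in ("wide_reel","wide_reel_tab"):
        for f,n in ((find_in,"find"),(place_of,"place")):
            for r in f(q,cam)[:3]:
                u,v=r["centre"]
                if 0<=u<640 and 0<=v<480: print(q,n,r["conf"],np.round(r["centre"]),world(c,u,v).round(), atz(c,u,v,151 if "tab" in q else 0).round())
E
```

```text
scene [-59. 599. 610.]
wide_reel find 0.62 [271. 317.] [496. 214.  65.] [562. 168.   0.]
wide_reel place 0.97 [272. 322.] [498. 211.  49.] [547. 178.   0.]
wide_reel_tab find 0.74 [261. 291.] [492. 234. 133.] [471. 248. 151.]
wide_reel_tab place 0.6 [271. 287.] [462. 233. 157.] [468. 229. 151.]
side [  346. -1151.   657.]
wide_reel find 0.97 [293. 246.] [531. 120.  68.] [553. 266.  -0.]
wide_reel place 0.94 [293. 258.] [531. 113.  37.] [543. 189.   0.]
wide_reel_tab find 0.56 [267. 205.] [480. 225. 140.] [477. 196. 151.]
wide_reel_tab place 0.7 [263. 200.] [470. 217. 158.] [472. 236. 151.]
```

View pics/scene1.png

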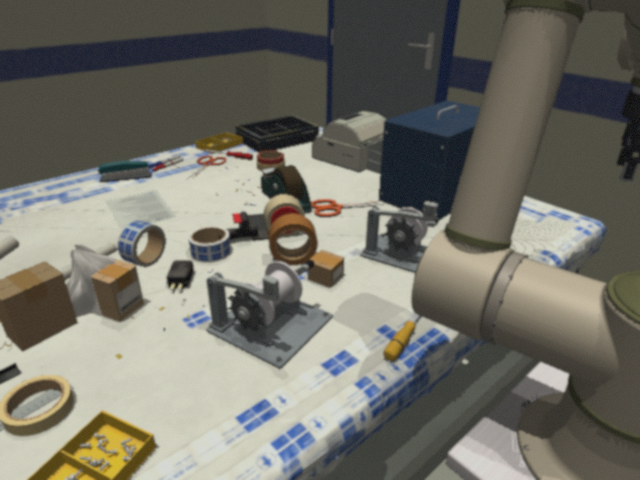

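View pics/side1.png

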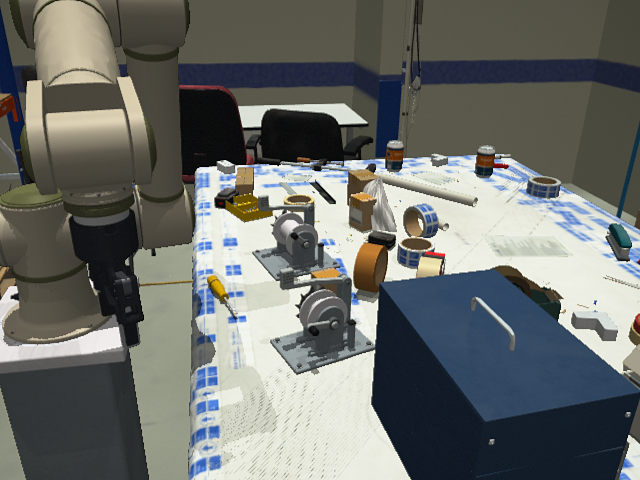

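```bash
python3 - <<'E'
import cv2,numpy as np
a=cv2.imread("pics/scene1.png");b=cv2.imread("pics/side1.png")
f=lambda i,x,y:cv2.resize(i[y:y+150,x:x+200],(400,300),interpolation=3)
cv2.imwrite("pics/z.png",np.vstack([np.hstack([f(a,180,230),f(a,320,150)]),np.hstack([f(b,220,160),f(b,230,240)])]))
E
```

```text
(no output)
```

View pics/z.png

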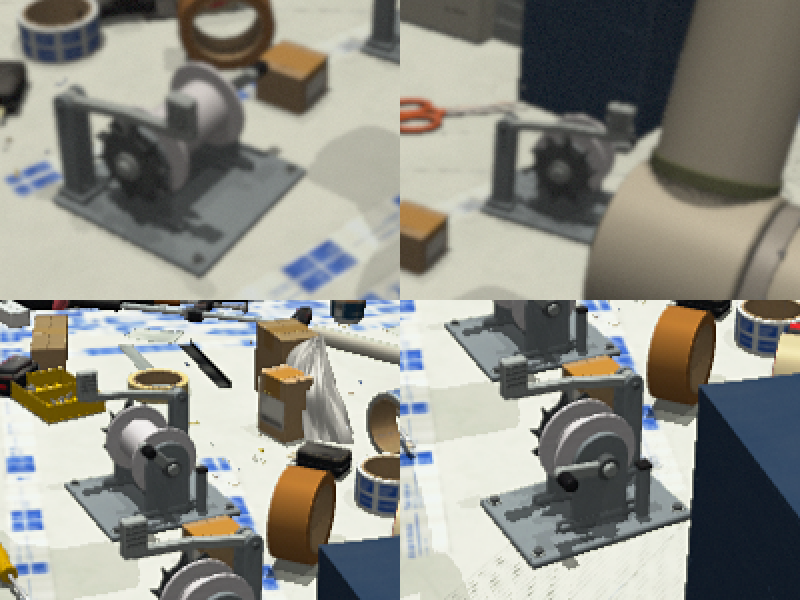

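```bash
python3 - <<'E'
from h import *
c=shot("wrist");print(np.array(c["mount"]).round(3),c["fx"])
c=shot("scene");print("hinge scene",atz(c,215,282,118).round(),world(c,215,282).round(),world(c,240,283).round(),world(c,255,286).round())
c=shot("side");print("hinge side",atz(c,312,200,118).round(),world(c,[285,295,302,309],[200,199,197,197]).round())
E
```

```text
[[ 1.00000e-03  9.50000e-01  3.12000e-01  7.97830e+01]
 [ 1.00000e+00 -1.00000e-03  0.00000e+00  4.49000e-01]
 [ 1.00000e-03  3.12000e-01 -9.50000e-01 -1.43552e+02]
 [ 0.00000e+00  0.00000e+00  0.00000e+00  1.00000e+00]] 404.3201985241719
hinge scene [585. 268. 118.] [585. 268. 118.] [537. 246. 131.] [528. 222. 118.]
hinge side [612. 302. 118.] [[573. 571.  23.]
 [612. 615.   9.]
 [636. 614.  15.]
 [656. 594.  21.]]
```

```bash
python3 -m jog '[{"tx":35,"ty":-36,"tz":-20},{"tx":40,"ty":-42,"tz":-20},{"tx":40,"ty":-42,"tz":-20},{"tx":40,"ty":-42},{"tx":40,"ty":-42}]'; python3 -m jog '[{"tx":40,"ty":-42},{"tx":40,"ty":-42},{"tx":40,"ty":-42},{"tx":40,"ty":-42},{"tx":40,"ty":-42}]'
```

```text
schema error: expected keys tx, ty, tz, ax, ay, az, jaw
schema error: expected keys tx, ty, tz, ax, ay, az, jaw
```

All keys are needed.

```bash
python3 -m jog '[{"tx":35,"ty":-36,"tz":-20,"ax":0,"ay":0,"az":0,"jaw":-1},{"tx":40,"ty":-42,"tz":-20,"ax":0,"ay":0,"az":0,"jaw":-1},{"tx":40,"ty":-42,"tz":-20,"ax":0,"ay":0,"az":0,"jaw":-1},{"tx":40,"ty":-42,"tz":0,"ax":0,"ay":0,"az":0,"jaw":-1},{"tx":40,"ty":-42,"tz":0,"ax":0,"ay":0,"az":0,"jaw":-1}]'; python3 -m jog '[{"tx":40,"ty":-42,"tz":0,"ax":0,"ay":0,"az":0,"jaw":-1},{"tx":40,"ty":-42,"tz":0,"ax":0,"ay":0,"az":0,"jaw":-1},{"tx":40,"ty":-42,"tz":0,"ax":0,"ay":0,"az":0,"jaw":-1},{"tx":40,"ty":-42,"tz":0,"ax":0,"ay":0,"az":0,"jaw":-1},{"tx":40,"ty":-42,"tz":0,"ax":0,"ay":0,"az":0,"jaw":-1}]'
```

```text
time_s: 1.58
eef_pos: [308.9, -212.2, 291.6]
ee_rot: [0.0, 0.978, 0.208, 0.0]
force: [1.3, 0.2, -0.4]
grip_width: 1.002
grip_force: 0.0
time_s: 2.2
eef_pos: [406.3, 61.2, 291.6]
ee_rot: [0.0, 0.978, 0.208, 0.0]
force: [1.4, -0.4, -0.8]
grip_width: 0.997
grip_force: 0.0
```

```bash
python3 -m jog '[{"tx":43,"ty":-43,"tz":0,"ax":0,"ay":0,"az":0,"jaw":-1},{"tx":43,"ty":-43,"tz":0,"ax":0,"ay":0,"az":0,"jaw":-1},{"tx":42,"ty":-43,"tz":0,"ax":0,"ay":0,"az":0,"jaw":-1},{"tx":0,"ty":0,"tz":0,"ax":0,"ay":0,"az":0.12,"jaw":-1},{"tx":0,"ty":0,"tz":0,"ax":0,"ay":0,"az":0,"jaw":-1}]'
python3 - <<'E'
from h import *
c=shot("wrist"); cv2.imwrite("pics/w2.png",c["color"][:,:,::-1])
for r in place_of("wide_reel_tab","wrist")[:2]:
    u,v=r["centre"]; print(r["conf"],np.round([u,v]),world(c,u,v).round(1),atz(c,u,v,151).round(1))
v,u=np.mgrid[0:480:2,0:640:2]; u=u.ravel();v=v.ravel();P=world(c,u,v)
t=(P[:,2]>155)&(P[:,2]<175)&(c["depth"][v,u]>0)
t&=np.hypot(P[:,0]-470,P[:,1]-232)<60
if t.any():
    print("tabtop n",t.sum(),np.median(P[t],0).round(1)); print(cv2.minAreaRect(P[t][:,:2].astype(np.float32)))
E
```

```text
time_s: 2.82
eef_pos: [470.4, 229.5, 291.0]
ee_rot: [0.0, 0.989, 0.15, -0.0]
force: [-0.6, -0.1, -0.5]
grip_width: 1.005
grip_force: 0.0
0.58 [324. 225.] [475.2 230.4 169.2] [470.3 228.9 151. ]
tabtop n 208 [474.  228.9 169.3]
((471.6641540527344, 228.11563110351562), (26.37017250061035, 14.012825965881348), 17.232601165771484)
```

View pics/w2.png

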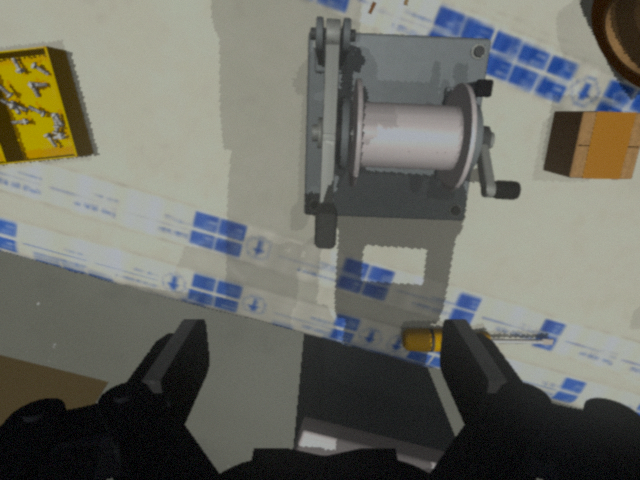

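```bash
python3 -m jog '[{"tx":1.2,"ty":1.6,"tz":45,"ax":0,"ay":0,"az":0,"jaw":-1},{"tx":0,"ty":0,"tz":45,"ax":0,"ay":0,"az":0,"jaw":-1},{"tx":0,"ty":0,"tz":40,"ax":0,"ay":0,"az":0,"jaw":-1},{"tx":0,"ty":0,"tz":23,"ax":0,"ay":0,"az":0,"jaw":-1},{"tx":0,"ty":0,"tz":0,"ax":0,"ay":0,"az":0,"jaw":-1}]' && python3 -m jog '[{"tx":0,"ty":0,"tz":0,"ax":0,"ay":0,"az":0,"jaw":1},{"tx":0,"ty":0,"tz":0,"ax":0,"ay":0,"az":0,"jaw":1},{"tx":0,"ty":0,"tz":0,"ax":0,"ay":0,"az":0,"jaw":1},{"tx":0,"ty":0,"tz":0,"ax":0,"ay":0,"az":0,"jaw":1},{"tx":0,"ty":0,"tz":0,"ax":0,"ay":0,"az":0,"jaw":1}]' 25
```

```text
time_s: 3.55
eef_pos: [471.5, 227.2, 137.5]
ee_rot: [0.0, 0.989, 0.149, -0.001]
force: [0.5, -0.7, 0.6]
grip_width: 1.0
grip_force: 0.0
time_s: 4.18
eef_pos: [471.9, 228.9, 138.7]
ee_rot: [-0.001, 0.989, 0.148, 0.0]
force: [-3.2, 4.7, 2.3]
grip_width: 0.161
grip_force: 28.8
```

```bash
python3 -m jog '[{"tx":1.2,"ty":0,"tz":-6.5,"ax":0,"ay":-0.05,"az":0,"jaw":1},{"tx":1.2,"ty":0,"tz":-6.5,"ax":0,"ay":-0.05,"az":0,"jaw":1},{"tx":1.2,"ty":0,"tz":-6.5,"ax":0,"ay":-0.05,"az":0,"jaw":1},{"tx":1.2,"ty":0,"tz":-6.5,"ax":0,"ay":-0.05,"az":0,"jaw":1},{"tx":1.2,"ty":0,"tz":-6.5,"ax":0,"ay":-0.05,"az":0,"jaw":1}]'
python3 - <<'E'
from h import *
for n in ("scene","wrist"):
    c=shot(n); cv2.imwrite(f"pics/{n}3.png",c["color"][:,:,::-1])
s=sense();print(s["joints"],s["eef_pos"],s["force"])
E
```

```text
time_s: 4.8
eef_pos: [481.3, 231.3, 170.1]
ee_rot: [0.018, 0.981, 0.147, -0.123]
force: [4.0, 3.5, -4.6]
grip_width: 0.167
grip_force: 28.5
[ 0.23540545  0.52674095  1.36788459 -0.01421708  1.4969194   1.51086959] [481.25456066 231.30636364 169.90809995] [ 0.33315549  4.81455254 -2.06973512]
```

Let the drum run for several seconds while holding.

```bash
Z='' ; for i in 1 2 3 4 5 6; do python3 -m jog '[{"tx":0,"ty":0,"tz":0,"ax":0,"ay":0,"az":0,"jaw":1},{"tx":0,"ty":0,"tz":0,"ax":0,"ay":0,"az":0,"jaw":1},{"tx":0,"ty":0,"tz":0,"ax":0,"ay":0,"az":0,"jaw":1},{"tx":0,"ty":0,"tz":0,"ax":0,"ay":0,"az":0,"jaw":1},{"tx":0,"ty":0,"tz":0,"ax":0,"ay":0,"az":0,"jaw":1}]' | grep -E "time|force:"; done
python3 - <<'E'
from h import *
b=[cv2.imread(f"pics/wrist3.png")]
for n in ("wrist","scene","side"):
    c=shot(n); b.append(c["color"][:,:,::-1])
    if n=="side": b[-1]=cv2.resize(b[-1][160:280,210:370],(640,480),interpolation=3)
    if n=="scene": b[-1]=cv2.resize(b[-1][210:375,170:390],(640,480),interpolation=3)
cv2.imwrite("pics/m4.png",cv2.resize(np.vstack([np.hstack(b[:2]),np.hstack(b[2:])]),(800,600)))
E
```

```text
time_s: 5.52
force: [3.9, 6.0, -3.4]
grip_force: 28.6
time_s: 6.15
force: [4.9, 5.8, -4.5]
grip_force: 28.6
time_s: 6.78
force: [4.0, 5.0, -4.8]
grip_force: 28.6
time_s: 7.4
force: [4.6, 5.2, -5.3]
grip_force: 28.6
time_s: 8.02
force: [3.9, 6.0, -3.5]
grip_force: 28.6
time_s: 8.65
force: [5.0, 6.6, -3.6]
grip_force: 28.6
```

View pics/m4.png

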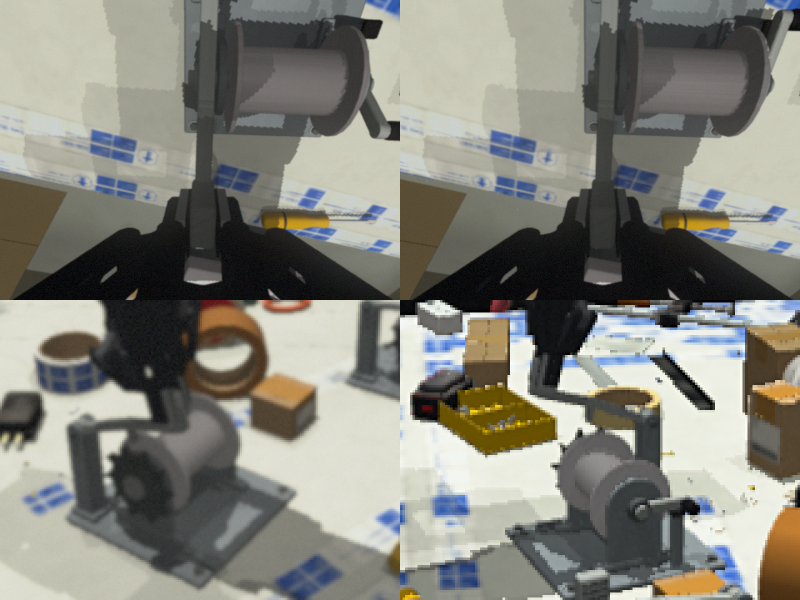

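The crank now points to the rear at its rest post (lower right panel, about (685,507)), and the pawl is raised. I'll keep holding to check it stands still.

```bash
cat > d.py <<'E'
from h import *
import os
c=shot("side"); g=cv2.cvtColor(c["color"],cv2.COLOR_RGB2GRAY)[225:262,280:345].astype(int)
w=cv2.cvtColor(shot("wrist")["color"],cv2.COLOR_RGB2GRAY)[0:120,580:640].astype(int)
if os.path.exists("g.npz"):
    o=np.load("g.npz"); print("diff",abs(g-o["g"]).mean(),abs(g-o["g"]).max(),abs(w-o["w"]).mean(),abs(w-o["w"]).max())
np.savez("g.npz",g=g,w=w)
E
python3 d.py; for i in 1 2 3; do python3 -m jog '[{"tx":0,"ty":0,"tz":0,"ax":0,"ay":0,"az":0,"jaw":1},{"tx":0,"ty":0,"tz":0,"ax":0,"ay":0,"az":0,"jaw":1},{"tx":0,"ty":0,"tz":0,"ax":0,"ay":0,"az":0,"jaw":1},{"tx":0,"ty":0,"tz":0,"ax":0,"ay":0,"az":0,"jaw":1},{"tx":0,"ty":0,"tz":0,"ax":0,"ay":0,"az":0,"jaw":1}]' | grep -E "time|pos"; python3 d.py; done
```

```text
time_s: 9.52
eef_pos: [481.1, 231.2, 169.6]
diff 0.5920997920997921 4 1.9656944444444444 21
time_s: 10.25
eef_pos: [481.1, 231.2, 169.6]
diff 0.5966735966735967 4 2.0106944444444443 20
time_s: 10.98
eef_pos: [481.1, 231.2, 169.6]
diff 0.5975051975051975 4 1.9905555555555556 19
```

Still (only noise). Lower the pawl along the same arc, then open.

```bash
python3 -m jog '[{"tx":-1.2,"ty":0,"tz":6.5,"ax":0,"ay":0.05,"az":0,"jaw":1},{"tx":-1.2,"ty":0,"tz":6.5,"ax":0,"ay":0.05,"az":0,"jaw":1},{"tx":-1.2,"ty":0,"tz":6.5,"ax":0,"ay":0.05,"az":0,"jaw":1},{"tx":-1.2,"ty":0,"tz":6.5,"ax":0,"ay":0.05,"az":0,"jaw":1},{"tx":-1.2,"ty":0,"tz":5.5,"ax":0,"ay":0.05,"az":0,"jaw":1}]' && python3 -m jog '[{"tx":0,"ty":0,"tz":0,"ax":0,"ay":0,"az":0,"jaw":1},{"tx":0,"ty":0,"tz":0,"ax":0,"ay":0,"az":0,"jaw":-1},{"tx":0,"ty":0,"tz":0,"ax":0,"ay":0,"az":0,"jaw":-1},{"tx":0,"ty":0,"tz":0,"ax":0,"ay":0,"az":0,"jaw":-1},{"tx":0,"ty":0,"tz":0,"ax":0,"ay":0,"az":0,"jaw":-1}]'
```

```text
time_s: 11.7
eef_pos: [472.1, 228.8, 139.8]
ee_rot: [-0.002, 0.989, 0.148, 0.004]
force: [11.7, 14.3, -7.0]
grip_width: 0.161
grip_force: 27.3
time_s: 12.32
eef_pos: [470.6, 227.4, 139.8]
ee_rot: [0.0, 0.989, 0.149, -0.0]
force: [-0.0, -0.3, -0.4]
grip_width: 0.989
grip_force: 0.0
```

```bash
python3 -m jog '[{"tx":0,"ty":0,"tz":-20,"ax":0,"ay":0,"az":0,"jaw":-1},{"tx":0,"ty":0,"tz":-45,"ax":0,"ay":0,"az":0,"jaw":-1},{"tx":0,"ty":0,"tz":-45,"ax":0,"ay":0,"az":0,"jaw":-1},{"tx":0,"ty":0,"tz":-40,"ax":0,"ay":0,"az":0,"jaw":-1},{"tx":0,"ty":0,"tz":0,"ax":0,"ay":0,"az":0,"jaw":-1}]'
python3 - <<'E'
from h import *
c=shot("wrist"); b=[c["color"][:,:,::-1]]
v,u=np.mgrid[0:480:2,0:640:2]; u=u.ravel();v=v.ravel();P=world(c,u,v)
t=(P[:,2]>155)&(P[:,2]<215)&(np.hypot(P[:,0]-472,P[:,1]-228)<40)
print(np.median(P[t],0).round(1)); print(cv2.minAreaRect(P[t][:,:2].astype(np.float32)))
b.append(cv2.resize(shot("side")["color"][160:280,210:370,::-1],(640,480),interpolation=3))
cv2.imwrite("pics/m5.png",cv2.resize(np.hstack(b),(800,300)))
E
```

```text
time_s: 12.95
eef_pos: [471.5, 227.7, 292.5]
ee_rot: [-0.0, 0.989, 0.149, 0.003]
force: [0.0, 0.4, -0.6]
grip_width: 1.0
grip_force: 0.0
[473.5 229.2 169.2]
((472.1036376953125, 228.79583740234375), (25.358135223388672, 15.02590560913086), 13.6784029006958)
```

View pics/m5.png

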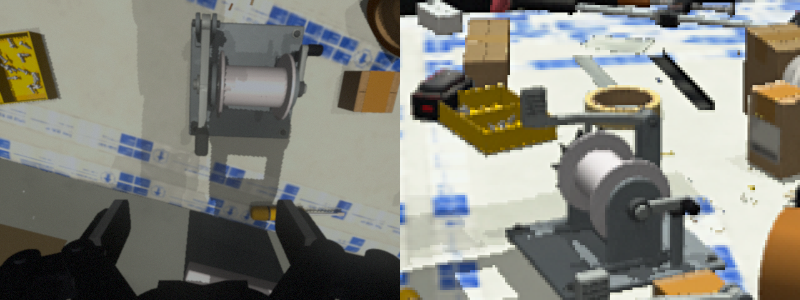

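The tab top is back at 169 mm (pawl down), the crank lies on its rest post at about (685,207), and the gripper is clear.

```bash
python3 -c "from rig import finish_job; print(finish_job())"
```

```text
the job is handed in; nothing more can be done
None
```

The wide reel is run down: its crank lies on its rest, the drum stands still, its pawl is back down and released, and the narrow reel was not touched; the job was handed in at about 13 s.

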